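Gauge a steel bar in the bench micrometer by its ratchet

TASK

Slide the dark steel bar along the plate of the bench micrometer, in under the spindle, until its end gently seats against the back stop, lying flat and straight with the spindle over the middle of its width, and let go of it. Then turn the ratchet knob at the top clockwise until the spindle bears on the bar and the ratchet slips; stop before it has slipped an eighth of a turn and let go, leaving the bar clamped at the ratchet's own pressure. Leave the other things on the table alone.

Things in the scene. Friction and masses are not known exactly. Their poses are not given: they have to be found in the camera images.
- bar: plain dark blued-steel flat bar, 200 mm long (its x axis), 16 mm wide (y), 8 mm thick (z up), both ends alike, about 0.2 kg, lying flat and loose on the table at the start. Origin: centre of its underside.
- stand: base of the bench micrometer, fixed to the table: green block with a flat steel plate on top, 240 mm long (x axis), 110 mm wide (y), plate surface 30 mm above its origin, the centre of its underside. The bar goes in along +x, from the open end at x = -120 mm. The upright spindle axis is at x = +30 mm, y = 0, the 25 mm column (top 110 mm above the table) at x = +92 mm.
- head: micrometer head on a green arm, fixed to the column; origin on the spindle axis, 78 mm under the arm. Arm 22 mm thick, 34 mm wide, reaching 17 mm past the axis, grey readout on one side. Below it on the axis a 17 mm sleeve (lower end 62 mm above the origin) and the 8 mm spindle, which moves straight down 10 mm per clockwise turn; its flat face starts 2 to 7 mm above where the bar's top will be.
- stop: dark steel back stop fixed on the plate: block 34 mm wide, 16 mm high. Origin: bottom middle of its face, which looks along the stand's -x, 18 mm behind the spindle axis (stand x = +48 mm, y = 0, plate level). With the bar seated, the bar's centre lies 100 mm in front of this face, at stand x = -52 mm.
- ratchet_grip (a point): centre of the ratchet knob: dark knurled steel cylinder on the same upright axis, 22 mm diameter, 24 mm tall, free above and around; its top is 12 mm above this point, which keeps its height as it turns. Under the knob is the thimble, 19 mm diameter, 30 mm tall (the knob and thimble turn together until the ratchet slips); the arm's top is 52 mm below this point.
- ratchet (a joint): angle of the knob relative to the thimble (rad): 0 at the start (white line on the knob over the thimble's red line), unchanged while they turn together, growing as the knob slips clockwise. Turning takes 0.026 N m running free, 0.05 N m within 0.5 rad of the spindle meeting the bar; there it slips, with 15 N on the bar. The thimble stays where it is left; turned itself it would overload the bar.
- brass_block: bystander: brass block 120 x 25 x 12 mm, loose. Origin: centre of its underside.
- mug: bystander: blue enamel mug, 82 mm across, 85 mm high, loose, empty. Origin: centre of its underside.
- jar: bystander: round open glass jar, 72 mm across, 95 mm high, loose. Origin: centre of its underside.
- pencil: bystander: brown wooden pencil, 175 mm long (x axis, point at +x), 7.4 mm thick, lying loose. Origin: under its middle.
- eraser: bystander: white eraser in a blue sleeve, 49 x 22 x 12 mm, loose. Origin: on its underside.
- square: bystander: small try square, dark wooden stock 75 mm with a 110 mm steel blade, lying loose. Origin: under the middle of its stock.

How it is judged:
By the outcome, as a careful person would: the job done as asked, in the order asked, and still so for the second after the job is handed in, with the robot touching nothing.
It also fails if it takes over 72 s, if anything falls off the work surface, if the arm or the gripper's body presses on something with over 40 N, if the wrist force passes 120 N, or if a joint passes its speed limit or range.

ROBOT

A 7-joint arm with a two-finger parallel gripper is mounted at the origin on the work surface. World frame = base frame: x ahead of the robot, y to its left, z up, the work surface at z = 0. Lengths are in m, angles in rad, forces in N, time in s.
With the tool pointing down it reaches from about 0.425 to 1.025 m from the base axis. Payload 3.6 kg.
Tool frame: the origin (TCP) lies on the front face of the gripper's body, between the roots of the fingers; the fingertips stand 73 mm ahead of it and the grasp point (between the pads) lies 54 mm ahead of it; z points along the fingers, y is the line along which they close (so a half turn about z gives the same grasp; the last joint's range is limited). The gripper opens to 85 mm and grips with 20 to 120 N. Pads are 22 mm wide; open, the fingers measure 114 mm over their backs; the gripper's body (76 mm by 85 mm) begins 54 mm behind the grasp point. The pads swing forward as they close: fully open they stand 13 mm farther back than shut.
Start: joints at [1.198, 0.591, 0.048, 1.609, -0.033, 0.943, -0.034], TCP at [0.2, -0.697, 0.304] pointing down, gripper open.
Joint ranges: [-2.69, 2.69], [-0.47, 2.24], [-1.27, 1.36], [0.19, 2.51], [-1.53, 4.68], [0.08, 2.07], [-3.09, 3.09]. Speed limits (rad/s): [2.57, 2.57, 3.14, 3.14, 3.14, 3.14, 3.14].

INTERFACE

Orientations are given as a rotation vector (axis times angle).
In Python, from cell import telemetry, imaging, env gives the robot as it stands. The module is installed in compiled form; this text tells all that it offers.
- The arm moves only by the shell command python3 -m pendant 'ROWS' [FORCE]. ROWS is a JSON object of lists of equal length, an entry for each row: "slide": the shift along the world's x, y, z in units of 0.02 m (1.0 is 0.02 m), a list of three; "rot": the turn, a rotation vector about the world's x, y, z in units of 0.08 rad (1.0 is 0.08 rad), a list of three; "hand": the opening, from -1 (shut) to 1 (fully open). A call has exactly 10 rows; each row shifts and turns the commanded pose from where the row before left it; what a row does not reach is not made up. A row lasts 1/10 s, in which the tool goes at most 50 mm and 8.59 degrees, less where a joint would pass 70% of its speed; a pose out of reach is approached as far as the arm can. A call with a number of a shift or a turn outside -1 to 1 is refused whole. A call with a gripper value outside its range is refused whole. The fingers move at their own pace and stop on an object; FORCE is the grip in N (left out, the last holds). Time passes only in rows, so rows that do not move let the fingers close, or fill a call up. It gives the time, the measured TCP pose, the force, the opening and the grip force at its end, in the units of the state.
- telemetry.state(): the state, without advancing time (a new reading comes with each control period).
- imaging.snapshot(name): name is "scene" or "top"; returns a dict with "pixels" (384x512x3 uint8, red, green, blue), "range_z" (384x512 float32, m along the optical axis (not along the pixel's ray), 0 where there is no reading), "fov_y" (degrees; the focal length in pixels is half the picture's height over the tangent of half this angle, whatever the lens; pixels are square), "cx", "cy" (the principal point, pixels), "eye" and "rotation" of the camera in the world. Camera axes: x right, y down, z forward; pixel columns grow to the right and rows downward; lengths in m; the calibration is good to about 2 mm. A picture is of the moment at which its call begins.
- env.finish_job(): hands the job in; it is judged then, once.
Trained networks look in a picture, given as the dict that the camera call returned (one of the last four; its "shot" number tells which), for a name from the list of things; names that differ only in an ending like _2 or _b are one class to them, and where a whole thing is asked for, a point or a joint stands for the part that bears it (a point fixed in the world has none). Each returns a list of dicts, best first, with "p" (0 to 1); they miss things now and then, are a little off and sometimes report something else, mostly with a low value. They report only what shows in the picture. A call takes as long as a camera call.
- imaging.find_in(target, picture): "pixel" ([column, row] in pixels, amid what is visible of it).
The state is a dict: "time": time; "joint_pos": joint angles; "joint_vel": joint speeds; "joint_efforts": joint torques, N m; "tool_pos": TCP position; "ee_rot": TCP orientation; "contact_force": force on the tool from outside, world axes, zero at the start; "ft_torque": the same for the moment, N m; "gripper_width": finger opening in m; "grasp_force": force on a finger pad.
Only numpy, scipy, OpenCV 4.12 (cv2) and the standard library are available. Lean on these libraries where they do the work, as an engineer would, in place of code of your own. Each camera call takes 0.05 s, during which the arm holds its last target. There are 200 camera calls.

## Working session

There is one attempt and no reset: what is moved stays moved. The work goes in short steps, Python scripts to look and compute and a shell command to move; the robot and the scene stay as the last step left them, time stands still between calls to the robot, and variables do not carry over. Pictures are saved under pics/ and viewed, at most 10 in all, crops included, and the job is handed in when it is done.

```bash
mkdir -p pics
cat > h.py <<'E'
import numpy as np, cv2, sys
from cell import telemetry, imaging, env
def K(s):
    h=s["pixels"].shape[0]; return h/2/np.tan(np.radians(s["fov_y"])/2)
def cloud(s):
    f=K(s); z=s["range_z"]; v,u=np.mgrid[:z.shape[0],:z.shape[1]]
    c=np.stack([(u-s["cx"])/f*z,(v-s["cy"])/f*z,z],-1)
    return c@np.array(s["rotation"]).T+np.array(s["eye"])
def save(s,n,box=None,k=1):
    im=s["pixels"][:,:,::-1]
    if box: im=im[box[1]:box[3],box[0]:box[2]]
    cv2.imwrite("pics/"+n,cv2.resize(im,None,fx=k,fy=k,interpolation=cv2.INTER_CUBIC))
E
python3 - <<'E'
from h import *
np.set_printoptions(precision=4,suppress=True)
print(telemetry.state())
ims=[]
for n in("top","scene"):
    s=imaging.snapshot(n); P=cloud(s); ims.append(s["pixels"])
    print(n,s["fov_y"],s["cx"],s["cy"],s["eye"],np.array(s["rotation"]).tolist())
    np.savez(n+"0.npz",px=s["pixels"],P=P,z=s["range_z"])
    save(s,n+"0.png",k=1.5)
    for t in "bar stand head stop ratchet_grip brass_block mug jar pencil eraser square".split():
        for d in imaging.find_in(t,s)[:2]:
            u,v=np.round(d["pixel"]).astype(int); print(t,round(d["p"],2),(u,v),P[v,u])
E
```

```text
{'time': 0.0, 'joint_pos': array([ 1.1975,  0.5921,  0.0483,  1.6098, -0.0333,  0.9427, -0.0337]), 'joint_vel': array([ 0.0007, -0.0014, -0.0004, -0.0007, -0.0015,  0.0003, -0.0015]), 'joint_efforts': array([  0.0008, -54.869 ,   1.5468, -19.8119,   0.0093,   0.0088,
        -0.    ]), 'tool_pos': array([ 0.2001, -0.6962,  0.3027]), 'ee_rot': array([-3.1087, -0.438 ,  0.0007]), 'contact_force': array([ 0.2215, -0.4789,  0.2136]), 'ft_torque': array([-0.0086, -0.0096,  0.0631]), 'grasp_force': 0.0, 'gripper_width': 0.08537167559798828}Traceback (most recent call last):
  File "<stdin>", line 6, in <module>
  File "h.py", line 8, in cloud
    return c@np.array(s["rotation"]).T+np.array(s["eye"])
           ~~~~~~~~~~~~~~~~~~~~~~~~~~~^~~~~~~~~~~~~~~~~~~
ValueError: operands could not be broadcast together with shapes (384,512) (3,)
```

```bash
sed -i 's/np.array(s\["rotation"\]).T/cv2.Rodrigues(np.array(s["rotation"],float).reshape(3,1))[0].T/' h.py
python3 - <<'E'
from h import *
np.set_printoptions(precision=4,suppress=True)
for n in("top","scene"):
    s=imaging.snapshot(n); P=cloud(s)
    print(n,s["fov_y"],s["cx"],s["cy"],s["eye"],s["rotation"])
    np.savez(n+"0.npz",px=s["pixels"],P=P,z=s["range_z"])
    save(s,n+"0.png",k=1.5)
    for t in "bar stand head stop ratchet_grip brass_block mug jar pencil eraser square".split():
        for d in imaging.find_in(t,s)[:2]:
            u,v=np.round(d["pixel"]).astype(int); print(t,round(d["p"],2),(u,v),P[v,u])
E
```

```text
top 47.069464657254905 258.8021114572722 189.26341644685763 [0.39   0.0173 1.2332] [-2.1651  2.1249 -0.1692]
bar 0.91 (np.int64(375), np.int64(216)) [ 0.5082 -0.3133  0.0091]
stand 0.98 (np.int64(229), np.int64(183)) [0.5898 0.0948 0.0319]
head 0.79 (np.int64(208), np.int64(168)) [0.6165 0.1461 0.1036]
head 0.55 (np.int64(316), np.int64(116)) [ 0.7929 -0.1484  0.0134]
brass_block 0.88 (np.int64(313), np.int64(116)) [ 0.7925 -0.1397  0.014 ]
mug 0.66 (np.int64(264), np.int64(108)) [0.8168 0.0013 0.0046]
mug 0.17 (np.int64(217), np.int64(168)) [0.604  0.1166 0.1678]
pencil 0.75 (np.int64(206), np.int64(277)) [0.3327 0.1519 0.0057]
eraser 0.69 (np.int64(213), np.int64(279)) [0.3276 0.1327 0.0043]
eraser 0.5 (np.int64(296), np.int64(262)) [ 0.3776 -0.0936  0.0088]
square 0.72 (np.int64(392), np.int64(142)) [ 0.7211 -0.366   0.0109]
scene 54.542368336842685 248.0714905806066 192.51946167598507 [1.2531 0.4203 0.6205] [-1.2001 -2.1005  1.1555]
bar 0.63 (np.int64(111), np.int64(211)) [ 0.7225 -0.3672  0.0071]
bar 0.52 (np.int64(173), np.int64(181)) [ 0.5098 -0.32    0.0088]
stand 0.79 (np.int64(283), np.int64(235)) [0.601  0.1162 0.0305]
head 0.69 (np.int64(287), np.int64(225)) [0.6355 0.1413 0.0948]
stop 0.65 (np.int64(292), np.int64(245)) [0.6312 0.1547 0.0375]
ratchet_grip 0.56 (np.int64(285), np.int64(196)) [0.6159 0.124  0.1572]
brass_block 0.6 (np.int64(290), np.int64(243)) [0.6255 0.1469 0.0361]
brass_block 0.56 (np.int64(149), np.int64(251)) [ 0.7981 -0.1474  0.0132]
mug 0.85 (np.int64(198), np.int64(265)) [0.8322 0.0363 0.0839]
jar 0.78 (np.int64(388), np.int64(274)) [0.6621 0.3756 0.0814]
pencil 0.66 (np.int64(322), np.int64(191)) [0.33   0.1132 0.0073]
square 0.53 (np.int64(109), np.int64(210)) [ 0.7172 -0.3831  0.0017]
square 0.5 (np.int64(148), np.int64(250)) [ 0.7964 -0.1523  0.013 ]
```

View pics/top0.png

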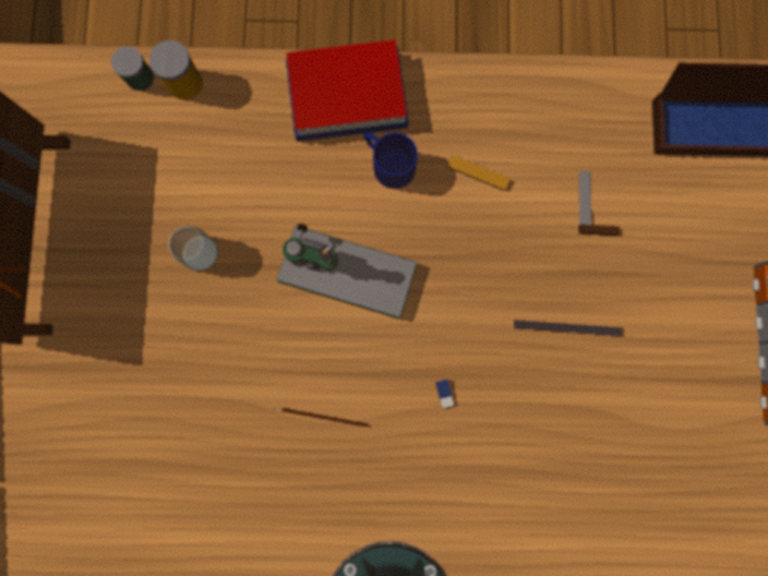

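View pics/scene0.png

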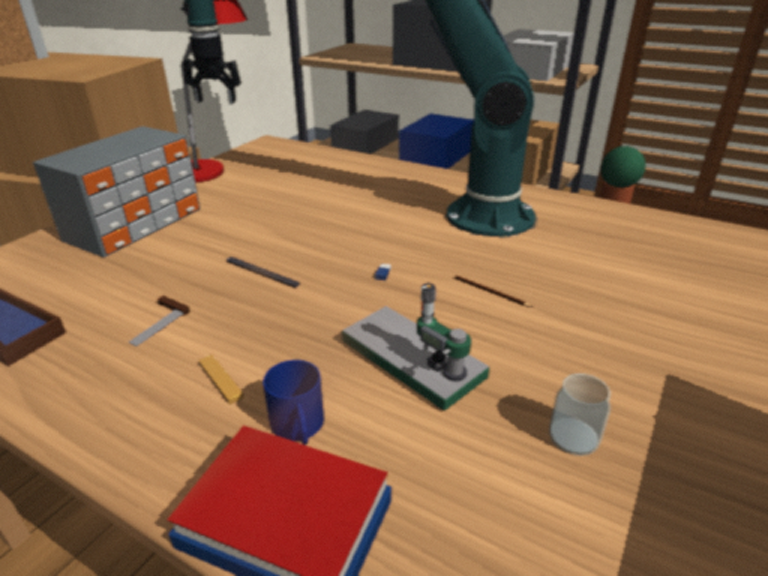

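```bash
cat > m.py <<'E'
from h import *
np.set_printoptions(precision=4,suppress=True)
a=np.load("top0.npz");P=a["P"];px=a["px"].astype(int)
def rect(m,name):
    n,l,st,_=cv2.connectedComponentsWithStats(m.astype(np.uint8)); i=1+st[1:,4].argmax(); q=P[l==i]
    r=cv2.minAreaRect((q[:,:2]*1000).astype(np.float32)); print(name,st[i,4],r,np.median(q,0)); return q
X,Y,Z=P[...,0],P[...,1],P[...,2]
near=(abs(X-.58)<.12)&(abs(Y-.08)<.18)
q=rect(near&(Z>.018),"stand>18mm"); 
q=rect(near&(abs(Z-.031)<.006),"plate")
print("table z",np.median(Z[(abs(X-.45)<.05)&(abs(Y)<.1)]), "plate z",np.median(q[:,2]))
g=px.sum(2)
bm=(abs(X-.51)<.06)&(abs(Y+.31)<.14)&(px[...,0]<px[...,2]+25)
q=rect(bm,"bar")
c=q[:,:2].mean(0);w,v=np.linalg.eigh(np.cov((q[:,:2]-c).T)); print("bar c",c,"dir",v[:,1],np.degrees(np.arctan2(v[1,1],v[0,1])),np.median(q[:,2]),np.ptp((q[:,:2]-c)@v,axis=0))
for n in("top","scene"):
    a=np.load(n+"0.npz");P=a["P"];X,Y,Z=P[...,0],P[...,1],P[...,2]
    m=(abs(X-.61)<.06)&(abs(Y-.12)<.08)
    for lo,hi in((.09,.115),(.12,.147),(.148,.162),(.162,.19)):
        k=m&(Z>lo)&(Z<hi); 
        if k.sum(): print(n,lo,k.sum(),P[k].mean(0),P[k].min(0),P[k].max(0))
E
python3 m.py
```

```text
stand>18mm 3428 ((597.3407592773438, 91.02096557617188), (239.5057830810547, 110.97371673583984), 74.1046371459961) [0.5951 0.0918 0.031 ]
plate 2701 ((596.9507446289062, 90.93363952636719), (239.12734985351562, 110.27782440185547), 74.0929183959961) [0.5864 0.0694 0.0304]
table z 0.00027711448342848666 plate z 0.03035845056090447
bar 260 ((501.6964111328125, -323.32159423828125), (194.90830993652344, 11.62055778503418), 86.95880889892578) [ 0.5018 -0.3229  0.0084]
bar c [ 0.502  -0.3234] dir [0.0534 0.9986] 86.93973653863087 0.008439299323953375 [0.0116 0.1949]
top 0.09 461 [0.6205 0.158  0.1016] [0.5888 0.1041 0.0901] [0.6693 0.1991 0.1143]
top 0.12 10 [0.5971 0.1171 0.1302] [0.5951 0.1115 0.1209] [0.6    0.1256 0.1461]
top 0.148 19 [0.6005 0.1164 0.1569] [0.594  0.1083 0.1482] [0.6156 0.1294 0.1615]
top 0.162 57 [0.6052 0.1201 0.1654] [0.5943 0.1096 0.162 ] [0.6153 0.1295 0.1692]
scene 0.09 566 [0.6291 0.1587 0.1008] [0.5927 0.105  0.0901] [0.67   0.2    0.1146]
scene 0.12 82 [0.6125 0.1233 0.1335] [0.6025 0.1121 0.12  ] [0.6171 0.132  0.147 ]
scene 0.148 49 [0.6136 0.1247 0.155 ] [0.6048 0.1133 0.1481] [0.6179 0.1327 0.1618]
scene 0.162 51 [0.6084 0.1216 0.1647] [0.5952 0.1101 0.1621] [0.6181 0.132  0.1673]
```

```bash
python3 -m pendant '{"slide":[[0.75,0.88,0],[0.75,0.88,0],[0.75,0.88,0],[0.75,0.88,0],[0.75,0.88,0],[0.75,0.88,0],[0.75,0.88,0],[0.75,0.88,0],[0.75,0.88,0],[0.75,0.88,0]],"rot":[[0,0,0.8],[0,0,0.8],[0,0,0.8],[0,0,0.8],[0,0,0.8],[0,0,0.8],[0,0,0.8],[0,0,0.8],[0,0,0.8],[0,0,0.8]],"hand":[0,0,0,0,0,0,0,0,0,0]}' 40
python3 -m pendant '{"slide":[[0.75,0.88,-0.9],[0.75,0.88,-0.9],[0.75,0.88,-0.9],[0.75,0.88,-0.9],[0.75,0.88,-0.9],[0.75,0.88,-0.9],[0.75,0.88,-0.9],[0.75,0.88,-0.9],[0.75,0.88,-0.9],[0.75,0.88,-0.9]],"rot":[[0,0,0.8],[0,0,0.8],[0,0,0.8],[0,0,0.8],[0,0,0.8],[0,0,0.8],[0,0,0.8],[0,0,0.6],[0,0,0.6],[0,0,0.27]],"hand":[0,0,0,0,0,0,0,0,0,0]}'
python3 - <<'E'
from h import *
s=telemetry.state();print(s); print(cv2.Rodrigues(s["ee_rot"])[0])
E
```

```text
time: 2.25
tool_pos: [0.3514, -0.5193, 0.3039]
ee_rot: [2.811, 1.402, -0.0]
contact_force: [-0.4, 0.8, 0.1]
gripper_width: 0.0426
grasp_force: 0.0
time: 3.25
tool_pos: [0.5013, -0.3434, 0.1233]
ee_rot: [2.31, 2.129, 0.001]
contact_force: [0.0, 0.2, 0.2]
gripper_width: 0.043
grasp_force: 0.0
{'time': 3.25, 'joint_pos': array([ 0.67504377,  0.69906753, -0.21207093,  1.9786017 ,  0.28989432,
        0.49203565,  0.17307228]), 'joint_vel': array([-0.45460527,  0.28773557,  0.10222602,  0.00442607,  0.12198225,
       -0.30082702, -0.27758391]), 'joint_efforts': array([  2.08926469, -53.05792809,  -2.36920103, -10.72995991,
        -0.07107364,   0.23994332,   0.23209033]), 'tool_pos': array([ 0.50134409, -0.34344858,  0.12327338]), 'ee_rot': array([2.30992403e+00, 2.12869223e+00, 8.81834507e-04]), 'contact_force': array([0.03574554, 0.23444741, 0.22571137]), 'ft_torque': array([ 0.03775823, -0.03534589, -0.00511365]), 'grasp_force': 0.0, 'gripper_width': 0.043009766165528644}
[[ 8.15254342e-02  9.96671026e-01  6.85123633e-04]
 [ 9.96671252e-01 -8.15255111e-02  8.50687837e-05]
 [ 1.40640646e-04  6.75907760e-04 -9.99999762e-01]]
```

```bash
python3 -m pendant '{"slide":[[0,0,-0.6],[0,0,-0.6],[0,0,-0.5],[0,0,-0.4],[0,0,-0.15],[0,0,-0.1],[0,0,0],[0,0,0],[0,0,0],[0,0,0]],"rot":[[0,0,0.4],[0,0,0],[0,0,0],[0,0,0],[0,0,0],[0,0,0],[0,0,0],[0,0,0],[0,0,0],[0,0,0]],"hand":[0,0,0,0,0,0,0,0,-0.3,-0.5]}'
python3 - <<'E'
from h import *
s=imaging.snapshot("scene"); save(s,"a.png",(100,100,300,260),4)
E
```

```text
time: 4.25
tool_pos: [0.5004, -0.3449, 0.0773]
ee_rot: [2.279, 2.161, 0.0]
contact_force: [-0.2, 0.4, 0.9]
gripper_width: 0.0217
grasp_force: 0.0
```

View pics/a.png

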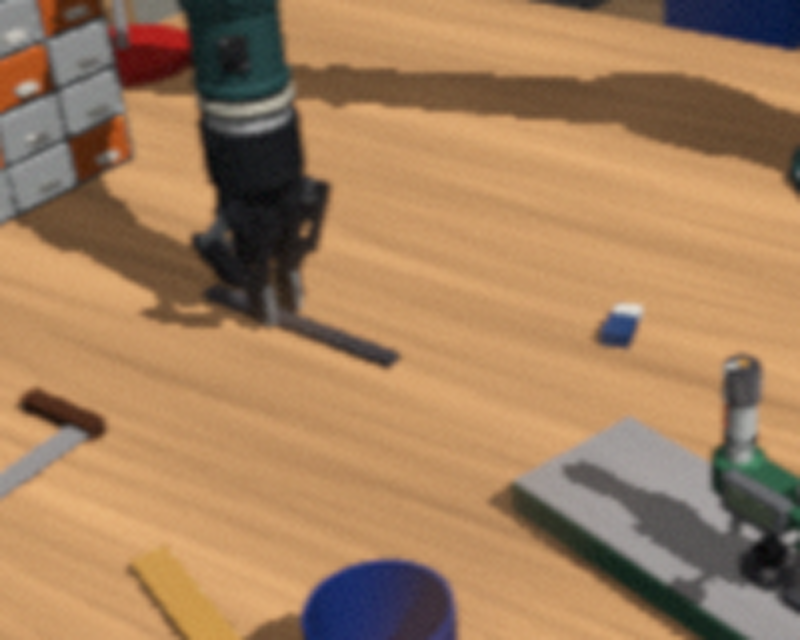

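The fingers straddle the bar at (275,300) in the crop, about 20 mm behind its middle. I'll lower 2 mm, close and check.

```bash
python3 -m pendant '{"slide":[[0,0,-0.1],[0,0,0],[0,0,0],[0,0,0],[0,0,0],[0,0,0],[0,0,0],[0,0,0.3],[0,0,0.6],[0,0,0.8]],"rot":[[0,0,0],[0,0,0],[0,0,0],[0,0,0],[0,0,0],[0,0,0],[0,0,0],[0,0,0],[0,0,0],[0,0,0]],"hand":[-0.5,-0.5,-1,-1,-1,-1,-1,-1,-1,-1]}' 60
python3 - <<'E'
from h import *
s=telemetry.state();print(s["tool_pos"],s["ee_rot"],s["contact_force"],s["ft_torque"])
R=cv2.Rodrigues(s["ee_rot"])[0];print(np.degrees(np.arctan2(R[1,0],R[0,0])))
E
```

```text
time: 5.3
tool_pos: [0.4996, -0.3446, 0.1092]
ee_rot: [-2.279, -2.16, 0.001]
contact_force: [-0.2, -0.3, -1.2]
gripper_width: 0.0137
grasp_force: 58.6
[ 0.49964227 -0.34457568  0.10919622] [-2.27861324e+00 -2.16036521e+00  9.74829930e-04] [-0.19001705 -0.3491382  -1.24689679] [-0.03517725 -0.05197003 -0.00759487]
86.94813486557027
```

```bash
python3 -m pendant '{"slide":[[0.18,0.8,0.3],[0.18,0.95,0.3],[0.18,0.95,0.3],[0.18,0.95,0.3],[0.18,0.95,0.2],[0.18,0.95,0],[0.18,0.95,0],[0.18,0.95,0],[0.18,0.95,0],[0.18,0.95,0]],"rot":[[0,0,-0.28],[0,0,-0.28],[0,0,-0.28],[0,0,-0.28],[0,0,-0.28],[0,0,-0.28],[0,0,-0.28],[0,0,-0.28],[0,0,-0.28],[0,0,-0.28]],"hand":[-1,-1,-1,-1,-1,-1,-1,-1,-1,-1]}'
python3 -m pendant '{"slide":[[0.18,0.95,0],[0.18,0.95,0],[0.18,0.95,0],[0.18,0.95,0],[0.18,0.8,0],[0.17,0.7,0],[0,0.11,0],[0,0,0],[0,0,0],[0,0,0]],"rot":[[0,0,0],[0,0,0],[0,0,0],[0,0,0],[0,0,0],[0,0,0],[0,0,0],[0,0,0],[0,0,0],[0,0,0]],"hand":[-1,-1,-1,-1,-1,-1,-1,-1,-1,-1]}'
cat > look.py <<'E'
from h import *
np.set_printoptions(precision=4,suppress=True)
C=np.array([.597,.091]);a=np.radians(74.1);S=np.array([[np.cos(a),np.sin(a)],[-np.sin(a),np.cos(a)]])
st=telemetry.state();R=cv2.Rodrigues(st["ee_rot"])[0]
print("tcp stand",S@(st["tool_pos"][:2]-C),st["tool_pos"],"yaw",np.degrees(np.arctan2(R[1,0],R[0,0])),"R2",R[2],"j7",st["joint_pos"],st["contact_force"],st["ft_torque"])
for n in("top","scene"):
    s=imaging.snapshot(n);P=cloud(s);np.savez(n+sys.argv[1]+".npz",px=s["pixels"],P=P);q=(P[...,:2]-C)@S.T
    px=s["pixels"].astype(int)
    lo,hi=float(sys.argv[2]),float(sys.argv[3])
    m=(abs(q[...,1])<.016)&(q[...,0]>-.26)&(q[...,0]<.02)&(P[...,2]>lo)&(P[...,2]<hi)&(px.sum(2)<300)
    w=q[m];z=P[m][:,2]
    print(n,m.sum())
    for x0 in np.arange(-.25,.02,.02):
        k=(w[:,0]>=x0)&(w[:,0]<x0+.02)
        if k.sum()>2: print("  x %.3f n%d y %.4f [%.4f %.4f] z %.4f"%(w[k,0].mean(),k.sum(),w[k,1].mean(),w[k,1].min(),w[k,1].max(),np.median(z[k])))
    if m.sum(): print("  xmin,max",w[:,0].min(),w[:,0].max())
    save(s,n+sys.argv[1]+".png",(190,140,340,250) if n=="top" else (180,120,340,270),5 if n=="top" else 4)
E
python3 look.py 1 .045 .09
```

```text
time: 6.3
tool_pos: [0.5366, -0.1571, 0.1383]
ee_rot: [2.507, 1.891, 0.002]
contact_force: [-0.9, 0.1, -1.3]
gripper_width: 0.0136
grasp_force: 58.7
time: 7.3
tool_pos: [0.5573, -0.051, 0.1369]
ee_rot: [2.509, 1.89, -0.001]
contact_force: [-0.6, -0.4, -2.1]
gripper_width: 0.0135
grasp_force: 58.7
tcp stand [-0.1474 -0.0007] [ 0.5573 -0.051   0.1369] yaw 73.99822601741413 R2 [-0.0009 -0.0002 -1.    ] j7 [ 0.0824  0.6337 -0.1001  2.0865  0.1449  0.4282 -0.4096] [-0.6372 -0.3676 -2.111 ] [-0.0939  0.0227  0.0005]
top 210
  x -0.113 n8 y 0.0036 [-0.0010 0.0072] z 0.0703
  x -0.100 n47 y 0.0002 [-0.0079 0.0074] z 0.0706
  x -0.080 n47 y -0.0002 [-0.0084 0.0079] z 0.0699
  x -0.060 n46 y -0.0003 [-0.0084 0.0073] z 0.0694
  x -0.040 n47 y -0.0002 [-0.0086 0.0076] z 0.0697
  x -0.027 n11 y 0.0004 [-0.0085 0.0071] z 0.0693
  x 0.016 n4 y 0.0078 [0.0014 0.0121] z 0.0856
  xmin,max -0.11765125901178454 0.018871897560635367
scene 320
  x -0.217 n16 y -0.0048 [-0.0088 0.0035] z 0.0707
  x -0.200 n26 y -0.0047 [-0.0094 0.0037] z 0.0703
  x -0.181 n21 y -0.0060 [-0.0099 0.0026] z 0.0704
  x -0.139 n54 y -0.0009 [-0.0159 0.0082] z 0.0768
  x -0.120 n37 y -0.0038 [-0.0097 0.0056] z 0.0697
  x -0.099 n34 y -0.0041 [-0.0106 0.0058] z 0.0696
  x -0.080 n35 y -0.0041 [-0.0101 0.0047] z 0.0695
  x -0.060 n37 y -0.0041 [-0.0103 0.0056] z 0.0696
  x -0.040 n41 y -0.0045 [-0.0102 0.0049] z 0.0698
  x -0.026 n19 y -0.0034 [-0.0107 0.0031] z 0.0683
  xmin,max -0.22200853742485951 -0.02203420608773374
```

```bash
python3 -m pendant '{"slide":[[0,0,-0.3],[0,0,-0.4],[0,0,-0.4],[0,0,-0.2],[0,0,-0.1],[0,0,-0.05],[0,0,-0.05],[0,0,-0.03],[0,0,0],[0,0,0]],"rot":[[0,0,0],[0,0,0],[0,0,0],[0,0,0],[0,0,0],[0,0,0],[0,0,0],[0,0,0],[0,0,0],[0,0,0]],"hand":[-1,-1,-1,-1,-1,-1,-1,-1,-1,-1]}'
python3 -c "
from h import *
s=telemetry.state();print(s['tool_pos'],s['contact_force'],s['ft_torque'])"
```

```text
time: 8.4
tool_pos: [0.5577, -0.0496, 0.1065]
ee_rot: [2.507, 1.893, 0.0]
contact_force: [-1.0, -0.5, -2.4]
gripper_width: 0.014
grasp_force: 58.7
[ 0.55771403 -0.04961541  0.10651019] [-0.95250351 -0.54221928 -2.42104158] [-0.03476507  0.00956129  0.04395583]
```

```bash
python3 -m pendant '{"slide":[[0,0,-0.05],[0.04,0.14,0],[0.08,0.29,0],[0.1,0.36,0],[0.1,0.36,0],[0.1,0.36,0],[0.1,0.36,0],[0.1,0.36,0],[0.08,0.29,0],[0.04,0.14,0]],"rot":[[0,0,0],[0,0,0],[0,0,0],[0,0,0],[0,0,0],[0,0,0],[0,0,0],[0,0,0],[0,0,0],[0,0,0]],"hand":[-1,-1,-1,-1,-1,-1,-1,-1,-1,-1]}'
python3 look.py 2 .034 .045; cp pics/scene2.png pics/s2.png
```

```text
time: 9.4
tool_pos: [0.5727, 0.0047, 0.1053]
ee_rot: [-2.506, -1.894, -0.001]
contact_force: [-0.8, -1.2, -1.2]
gripper_width: 0.0135
grasp_force: 58.7
tcp stand [-0.0897 -0.0003] [0.5727 0.0047 0.1053] yaw 74.16632860258227 R2 [ 0.0004  0.0001 -1.    ] j7 [-0.0314  0.6957 -0.0778  2.0662  0.1324  0.384  -0.4903] [-0.7523 -1.1838 -1.2492] [-0.035  -0.025  -0.0179]
top 131
  x -0.036 n25 y 0.0019 [-0.0072 0.0083] z 0.0393
  x -0.020 n45 y -0.0004 [-0.0131 0.0087] z 0.0386
  x 0.000 n44 y -0.0005 [-0.0139 0.0082] z 0.0384
  x 0.015 n17 y 0.0005 [-0.0068 0.0074] z 0.0392
  xmin,max -0.044387355690199894 0.019214740584503034
scene 254
  x -0.158 n19 y -0.0034 [-0.0099 0.0047] z 0.0390
  x -0.141 n22 y -0.0044 [-0.0081 0.0019] z 0.0384
  x -0.121 n20 y -0.0056 [-0.0097 0.0022] z 0.0386
  x -0.078 n37 y -0.0028 [-0.0155 0.0092] z 0.0398
  x -0.060 n28 y -0.0028 [-0.0095 0.0051] z 0.0390
  x -0.040 n31 y -0.0022 [-0.0101 0.0053] z 0.0385
  x -0.020 n38 y -0.0029 [-0.0090 0.0058] z 0.0384
  x -0.000 n40 y -0.0026 [-0.0096 0.0073] z 0.0380
  x 0.015 n18 y -0.0020 [-0.0089 0.0068] z 0.0381
  xmin,max -0.16685979759173414 0.019781888259575664
```

View pics/s2.png

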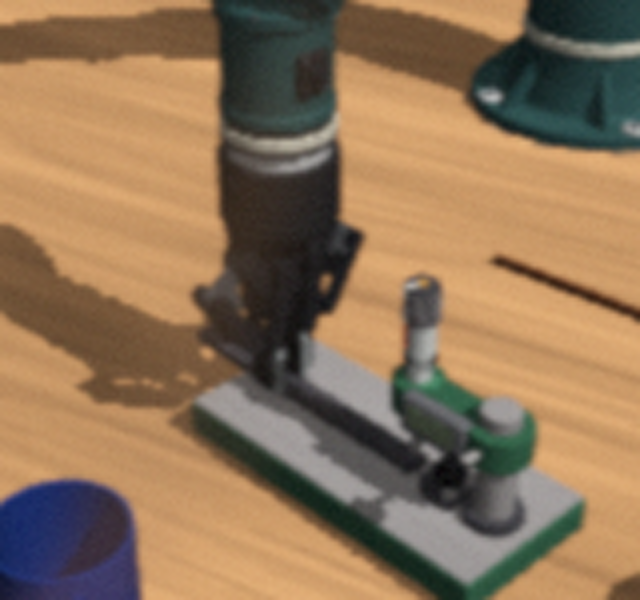

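```bash
python3 -m pendant '{"slide":[[0.02,0.07,0],[0.03,0.1,0],[0.03,0.1,0],[0.03,0.1,0],[0.02,0.1,0],[0.015,0.05,0],[0.014,0.05,0],[0,0.0,0],[0,0,0],[0,0,0]],"rot":[[0,0,0],[0,0,0],[0,0,0],[0,0,0],[0,0,0],[0,0,0],[0,0,0],[0,0,0],[0,0,0],[0,0,0]],"hand":[-1,-1,-1,-1,-1,-1,-1,-1,-1,-1]}'
python3 -m pendant '{"slide":[[0.007,0.024,0],[0.007,0.024,0],[0.007,0.024,0],[0.007,0.024,0],[0.007,0.024,0],[0,0,0],[0,0.0,0],[0,0.0,0],[0,0,0],[0,0,0]],"rot":[[0,0,0],[0,0,0],[0,0,0],[0,0,0],[0,0,0],[0,0,0],[0,0,0],[0,0,0],[0,0,0],[0,0,0]],"hand":[-1,-1,-1,-1,-1,-1,-1,-1,-1,-1]}'
```

```text
time: 10.5
tool_pos: [0.5756, 0.0149, 0.1053]
ee_rot: [2.507, 1.893, -0.0]
contact_force: [0.5, 0.5, -2.6]
gripper_width: 0.0139
grasp_force: 58.7
time: 11.5
tool_pos: [0.5763, 0.0174, 0.1053]
ee_rot: [2.507, 1.893, 0.0]
contact_force: [-0.4, 0.5, -2.2]
gripper_width: 0.0137
grasp_force: 58.7
```

```bash
python3 -m pendant '{"slide":[[0.007,0.024,0],[0.007,0.024,0],[0.007,0.024,0],[0.007,0.024,0],[0,0,0],[0,0,0],[0,0.0,0],[0,0.0,0],[0,0,0],[0,0,0]],"rot":[[0,0,0],[0,0,0],[0,0,0],[0,0,0],[0,0,0],[0,0,0],[0,0,0],[0,0,0],[0,0,0],[0,0,0]],"hand":[-1,-1,-1,-1,-1,-1,-1,-1,-1,-1]}'
```

```text
time: 12.5
tool_pos: [0.5769, 0.0193, 0.1053]
ee_rot: [2.507, 1.893, 0.0]
contact_force: [0.6, 0.5, -2.0]
gripper_width: 0.0137
grasp_force: 58.7
```

```bash
python3 -m pendant '{"slide":[[0.007,0.024,0],[0.007,0.024,0],[0,0,0],[0,0,0],[0,0,0],[0,0,0],[0,0.0,0],[0,0.0,0],[0,0,0],[0,0,0]],"rot":[[0,0,0],[0,0,0],[0,0,0],[0,0,0],[0,0,0],[0,0,0],[0,0,0],[0,0,0],[0,0,0],[0,0,0]],"hand":[-1,-1,-1,-1,-1,-1,-1,-1,-1,-1]}'
python3 look.py 3 .034 .045
```

```text
time: 13.5
tool_pos: [0.5768, 0.0195, 0.1052]
ee_rot: [2.508, 1.892, -0.002]
contact_force: [-1.2, -4.4, -2.1]
gripper_width: 0.0138
grasp_force: 58.7
tcp stand [-0.0742 -0.0002] [0.5768 0.0195 0.1052] yaw 74.07576745075541 R2 [-0.001  -0.0005 -1.    ] j7 [-0.0601  0.699  -0.0737  2.0557  0.1263  0.392  -0.5113] [-1.1757 -4.3635 -2.0618] [-1.1207  0.2576 -0.0281]
top 85
  x -0.016 n23 y 0.0015 [-0.0080 0.0082] z 0.0392
  x 0.000 n41 y -0.0006 [-0.0146 0.0081] z 0.0383
  x 0.015 n21 y 0.0005 [-0.0069 0.0072] z 0.0383
  xmin,max -0.024284348153258157 0.019822310930905685
scene 235
  x -0.150 n3 y -0.0037 [-0.0075 0.0036] z 0.0366
  x -0.141 n23 y -0.0031 [-0.0091 0.0063] z 0.0391
  x -0.120 n21 y -0.0046 [-0.0091 0.0025] z 0.0389
  x -0.103 n15 y -0.0058 [-0.0091 -0.0007] z 0.0382
  x -0.073 n5 y 0.0068 [0.0058 0.0081] z 0.0405
  x -0.060 n41 y -0.0034 [-0.0160 0.0076] z 0.0392
  x -0.039 n35 y -0.0032 [-0.0113 0.0065] z 0.0390
  x -0.021 n34 y -0.0019 [-0.0099 0.0059] z 0.0387
  x -0.001 n36 y -0.0029 [-0.0107 0.0055] z 0.0387
  x 0.015 n22 y -0.0020 [-0.0091 0.0059] z 0.0383
  xmin,max -0.15032988113246337 0.01965063385884539
```

```bash
python3 -m pendant '{"slide":[[0,0,-0.02],[0,0,-0.02],[0,0,0],[0,0,0],[0,0,0],[0,0,0],[0,0,0],[0,0,0],[0,0,0],[0,0,0]],"rot":[[0,0,0],[0,0,0],[0,0,0],[0,0,0],[0,0,0],[0,0,0],[0,0,0],[0,0,0],[0,0,0],[0,0,0]],"hand":[-1,-1,-1,-1,-1,-1,-1,-1,-1,-1]}' 20
```

```text
time: 14.6
tool_pos: [0.5769, 0.0195, 0.105]
ee_rot: [2.507, 1.892, -0.002]
contact_force: [-2.1, -5.3, 2.9]
gripper_width: 0.0137
grasp_force: 59.3
```

```bash
python3 -m pendant '{"slide":[[0,0,0],[0,0,0],[0,0,0],[0,0,0],[0,0,0],[0,0,0],[0,0,0.2],[0,0,0.5],[0,0,0.8],[0,0,0.9]],"rot":[[0,0,0],[0,0,0],[0,0,0],[0,0,0],[0,0,0],[0,0,0],[0,0,0],[0,0,0],[0,0,0],[0,0,0]],"hand":[-0.85,-0.7,-0.6,-0.5,-0.4,-0.3,-0.3,-0.3,-0.2,-0.2]}' 20
python3 -m pendant '{"slide":[[0,0,0.9],[0,0,0.9],[0,0,0.9],[-0.2,-0.7,0.9],[-0.2,-0.7,0.9],[-0.2,-0.7,0.9],[0,0,0.9],[0,0,0.5],[0,0,0],[0,0,0]],"rot":[[0,0,0],[0,0,0],[0,0,0],[0,0,0],[0,0,0],[0,0,0],[0,0,0],[0,0,0],[0,0,0],[0,0,0]],"hand":[-0.2,-0.2,-0.2,-0.2,-0.2,-0.2,-0.2,-0.2,-0.2,-0.2]}'
python3 look.py 4 .034 .045
```

```text
time: 15.6
tool_pos: [0.577, 0.0203, 0.1533]
ee_rot: [-2.507, -1.893, 0.001]
contact_force: [0.2, 0.2, -0.4]
gripper_width: 0.0341
grasp_force: 0.0
time: 16.6
tool_pos: [0.5649, -0.0212, 0.2885]
ee_rot: [-2.506, -1.894, -0.0]
contact_force: [0.2, -0.2, -0.5]
gripper_width: 0.0343
grasp_force: 0.0
tcp stand [-0.1167  0.0001] [ 0.5649 -0.0212  0.2885] yaw 74.16040944547748 R2 [ 0.0002 -0.     -1.    ] j7 [ 0.0518  0.4132 -0.1251  1.9829  0.0733  0.7498 -0.393 ] [ 0.249  -0.2425 -0.5014] [-0.0173  0.0247 -0.0096]
top 250
  x -0.092 n6 y 0.0043 [-0.0012 0.0085] z 0.0383
  x -0.080 n42 y 0.0005 [-0.0111 0.0087] z 0.0388
  x -0.060 n44 y -0.0006 [-0.0128 0.0083] z 0.0389
  x -0.039 n45 y 0.0000 [-0.0099 0.0083] z 0.0390
  x -0.020 n43 y -0.0001 [-0.0131 0.0082] z 0.0379
  x -0.000 n45 y -0.0005 [-0.0135 0.0078] z 0.0374
  x 0.015 n25 y -0.0007 [-0.0160 0.0080] z 0.0380
  xmin,max -0.09368716704039853 0.01975734359698064
scene 271
  x -0.140 n21 y -0.0031 [-0.0091 0.0044] z 0.0387
  x -0.121 n29 y -0.0028 [-0.0104 0.0060] z 0.0385
  x -0.100 n29 y -0.0028 [-0.0085 0.0047] z 0.0383
  x -0.080 n33 y -0.0030 [-0.0093 0.0072] z 0.0386
  x -0.060 n31 y -0.0031 [-0.0091 0.0053] z 0.0383
  x -0.041 n33 y -0.0028 [-0.0127 0.0063] z 0.0385
  x -0.020 n38 y -0.0029 [-0.0098 0.0071] z 0.0383
  x -0.000 n36 y -0.0019 [-0.0097 0.0070] z 0.0386
  x 0.015 n20 y -0.0021 [-0.0092 0.0058] z 0.0383
  xmin,max -0.15010656571202952 0.019306118087229353
```

View pics/scene4.png

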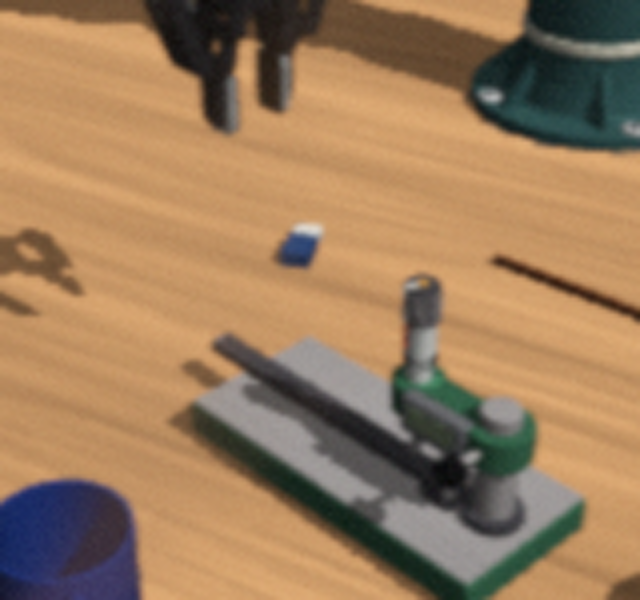

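```bash
python3 -m pendant '{"slide":[[0.2,0.7,0],[0.2,0.7,0],[0.2,0.7,0],[0.2,0.7,0],[0.2,0.7,0],[0.2,0.7,0],[0.2,0.7,0],[0.2,0.7,0],[0.2,0.7,0],[0.2,0.75,0]],"rot":[[0,0,1],[0,0,1],[0,0,1],[0,0,1],[0,0,1],[0,0,1],[0,0,1],[0,0,1],[0,0,1],[0,0,1]],"hand":[0.05,0.05,0.05,0.05,0.05,0.05,0.05,0.05,0.05,0.05]}'
python3 -m pendant '{"slide":[[0,0,0],[0,0,0],[0,0,0],[0,0,0],[0,0,0],[0,0,0],[0,0,0],[0,0,0],[0,0,0],[0,0,0]],"rot":[[0,0,1],[0,0,1],[0,0,1],[0,0,1],[0,0,1],[0,0,1],[0,0,1],[0,0,1],[0,0,1],[0,0,1]],"hand":[0.05,0.05,0.05,0.05,0.05,0.05,0.05,0.05,0.05,0.05]}'
python3 -m pendant '{"slide":[[0,0,0],[0,0,0],[0,0,0],[0,0,0],[0,0,0],[0,0,0],[0,0,0],[0,0,0],[0,0,0],[0,0,0]],"rot":[[0,0,1],[0,0,1],[0,0,1],[0,0,1],[0,0,1],[0,0,1],[0,0,1],[0,0,1],[0,0,1],[0,0,1]],"hand":[0.05,0.05,0.05,0.05,0.05,0.05,0.05,0.05,0.05,0.05]}'
python3 -c "
from h import *
s=telemetry.state();print(s['tool_pos'],s['joint_pos'],s['contact_force'],s['ft_torque']); R=cv2.Rodrigues(s['ee_rot'])[0];print(R,np.degrees(np.arctan2(R[1,0],R[0,0])))
a=np.load('top4.npz')['P'];b=np.load('scene4.npz')['P']
for P in(a,b):
  m=(abs(P[...,0]-.605)<.02)&(abs(P[...,1]-.12)<.02)&(P[...,2]>.12);q=P[m]
  print(m.sum(),np.percentile(q[:,2],[50,90,98,100]))
  t=q[q[:,2]>.1625];print(len(t),t.mean(0),cv2.minEnclosingCircle((t[:,:2]*1000).astype('f4')))"
```

```text
time: 17.7
tool_pos: [0.6048, 0.1198, 0.2872]
ee_rot: [-1.566, -2.721, 0.002]
contact_force: [0.2, 0.7, 0.1]
gripper_width: 0.0452
grasp_force: 0.0
time: 18.7
tool_pos: [0.6046, 0.1194, 0.2872]
ee_rot: [-0.383, -3.116, 0.001]
contact_force: [-0.1, -0.1, 0.2]
gripper_width: 0.0442
grasp_force: 0.0
time: 19.7
tool_pos: [0.6047, 0.1193, 0.2872]
ee_rot: [0.861, -3.019, -0.001]
contact_force: [0.8, -1.7, 0.9]
gripper_width: 0.0448
grasp_force: 0.0
[0.60466181 0.11929083 0.28722839] [ 0.25580578  0.57722269 -0.75900817  1.85233245  0.49355126  0.91243324
  1.39178151] [ 0.82026044 -1.73391171  0.91079944] [0.02220567 0.03350272 0.03818366]
[[-8.49588129e-01 -5.27441976e-01 -2.23025714e-03]
 [-5.27443234e-01  8.49590274e-01 -2.78037278e-05]
 [ 1.90946963e-03  1.15271232e-03 -9.99997513e-01]] -148.16706846299894
84 [0.16427412 0.16743656 0.16919902 0.17045658]
56 [0.60494615 0.11954883 0.16568919] ((604.9580078125, 119.28602600097656), 11.067617416381836)
187 [0.14952455 0.16519148 0.16638626 0.16801808]
48 [0.60824422 0.1214604  0.16495922] ((607.0029907226562, 121.5534896850586), 11.491655349731445)
```

```bash
python3 -m pendant '{"slide":[[0.04,0.04,-0.4],[0,0,-0.6],[0,0,-0.7],[0,0,-0.6],[0,0,-0.5],[0,0,-0.3],[0,0,-0.2],[0,0,-0.06],[0,0,0],[0,0,0]],"rot":[[0,0,0],[0,0,0],[0,0,0],[0,0,0],[0,0,0],[0,0,0],[0,0,0],[0,0,0],[0,0,0],[0,0,0]],"hand":[0.05,0.05,0.05,0.05,0.05,0.05,0.05,0.05,0.05,0.05]}' 20
python3 - <<'E'
from h import *
for n in("scene","top","scene"):
    s=telemetry.state();print(s["tool_pos"],s["contact_force"],s["ft_torque"]); s=imaging.snapshot(n); save(s,n+"5.png",(230,130,340,240),5)
E
```

```text
time: 20.7
tool_pos: [0.6062, 0.1202, 0.2218]
ee_rot: [-0.856, 3.022, -0.0]
contact_force: [0.0, -0.2, 0.2]
gripper_width: 0.0444
grasp_force: 0.0
[0.60623451 0.12023365 0.22182414] [ 0.00058524 -0.23610198  0.21220971] [-0.07105629  0.01283598  0.01266029]
[0.6062159  0.12019888 0.22183497] [-1.03370416 -0.83482174  0.59508811] [-0.03731986  0.00232926  0.01779712]
[0.60619021 0.12016238 0.22179491] [-0.62812853 -0.43598111  0.01947337] [ 0.05149277 -0.0357456   0.0362487 ]
```

View pics/scene5.png

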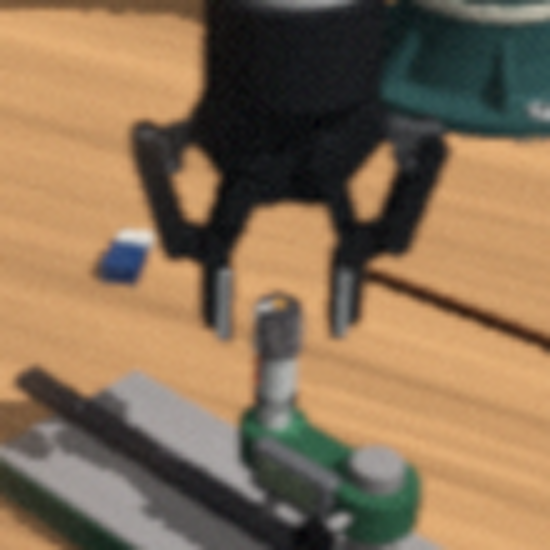

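```bash
python3 -m pendant '{"slide":[[0,0,-0.05],[0,0,0],[0,0,0],[0,0,0],[0,0,0],[0,0,0],[0,0,0],[0,0,0],[0,0,0],[0,0,0]],"rot":[[0,0,0],[0,0,0],[0,0,0],[0,0,0],[0,0,0],[0,0,0],[0,0,0],[0,0,0],[0,0,0],[0,0,0]],"hand":[-0.1,-0.3,-0.4,-0.5,-1,-1,-1,-1,-1,-1]}' 25
cat > tq.py <<'E'
from h import *
T=[]
for i in range(int(sys.argv[1])):
    s=telemetry.state(); T.append([s["ft_torque"][2],s["joint_efforts"][6],*s["contact_force"]]); im=imaging.snapshot("scene")
T=np.array(T);R=cv2.Rodrigues(s["ee_rot"])[0]
np.set_printoptions(precision=4,suppress=True)
print("t",s["time"],"tz mean",T.mean(0),"sd",T.std(0)[:2],"yaw",np.radians(0)+np.arctan2(R[1,0],R[0,0]),"j",s["joint_pos"][[2,4,6]],s["tool_pos"])
save(im,sys.argv[2]+".png",(255,170,320,235),8)
E
python3 tq.py 5 k0
```

```text
time: 21.85
tool_pos: [0.6062, 0.1197, 0.2205]
ee_rot: [-0.855, 3.023, -0.001]
contact_force: [0.5, -2.3, 4.1]
gripper_width: 0.0208
grasp_force: 24.6
t 22.05 tz mean [ 0.0303 -0.0034  0.7864 -2.8522  3.885 ] sd [0.0218 0.0007] yaw -2.5900054939798687 j [-0.6971  0.5766  1.3185] [0.6062 0.1197 0.2205]
```

```bash
python3 -m pendant '{"slide":[[0,0,0],[0,0,0],[0,0,0],[0,0,0],[0,0,0],[0,0,0],[0,0,0],[0,0,0],[0,0,0],[0,0,0]],"rot":[[0,0,-0.75],[0,0,-0.75],[0,0,-0.75],[0,0,-0.75],[0,0,-0.75],[0,0,-0.75],[0,0,-0.75],[0,0,-0.75],[0,0,0],[0,0,0]],"hand":[-1,-1,-1,-1,-1,-1,-1,-1,-1,-1]}'
python3 tq.py 3 k1
```

```text
time: 23.1
tool_pos: [0.6063, 0.1194, 0.2204]
ee_rot: [-0.114, 3.139, -0.002]
contact_force: [1.2, -4.8, 4.7]
gripper_width: 0.0209
grasp_force: 24.8
t 23.2 tz mean [ 0.0091  0.0085  1.3936 -4.6803  4.8392] sd [0.0306 0.0044] yaw -3.0693896102907026 j [-0.5718  0.4777  0.9291] [0.6063 0.1194 0.2204]
```

```bash
sed -i 's/^print("t"/print("first",T[0]);print("t"/' tq.py; python3 -m pendant '{"slide":[[0,-0.02,0.01],[0,-0.01,0.01],[0,0,0],[0,0,0],[0,0,0],[0,0,0],[0,0,0],[0,0,0],[0,0,0],[0,0,0]],"rot":[[0,0,-0.5],[0,0,-0.5],[0,0,-0.5],[0,0,-0.5],[0,0,-0.5],[0,0,-0.5],[0,0,-0.5],[0,0,-0.5],[0,0,-0.5],[0,0,-0.5]],"hand":[-1,-1,-1,-1,-1,-1,-1,-1,-1,-1]}'
python3 tq.py 1 k2
```

```text
time: 24.25
tool_pos: [0.6062, 0.119, 0.2205]
ee_rot: [0.515, 3.099, -0.0]
contact_force: [1.8, -4.6, 2.9]
gripper_width: 0.021
grasp_force: 24.6
first [ 0.0574  0.1802  1.7557 -4.5942  2.9121]
t 24.25 tz mean [ 0.0574  0.1802  1.7557 -4.5942  2.9121] sd [0. 0.] yaw 2.8121849844475264 j [-0.4649  0.3906  0.608 ] [0.6062 0.119  0.2205]
```

```bash
cat > ser.py <<'E'
from h import *
np.set_printoptions(precision=4,suppress=True)
for i in range(int(sys.argv[1])):
    s=telemetry.state(); R=cv2.Rodrigues(s["ee_rot"])[0]; print(s["time"],s["ft_torque"][2],s["joint_efforts"][[4,6]],s["joint_vel"][6],np.arctan2(R[1,0],R[0,0])); im=imaging.snapshot("scene")
save(im,sys.argv[2]+".png",(255,170,320,235),8)
E
python3 ser.py 6 k2
```

```text
24.3 -0.030193778913722335 [-0.9817 -0.0652] 0.05504713213493898 2.8111254647526493
24.35 -0.03319150014823802 [-0.9671 -0.074 ] 0.020440536052391683 2.8132562801745933
24.4 -0.05149220830264117 [-0.9905 -0.0004] 0.0023833728648245114 2.813764511136259
24.45 -0.06812257132735783 [-0.9881  0.0192] -0.00010372553628977912 2.813863182266119
24.5 -0.0274498889151508 [-0.9844  0.0221] -0.001916108382482946 2.8138951214541392
24.55 0.034527902004129 [-0.9831  0.022 ] -0.001532241345947807 2.813902006450003
```

View pics/k2.png

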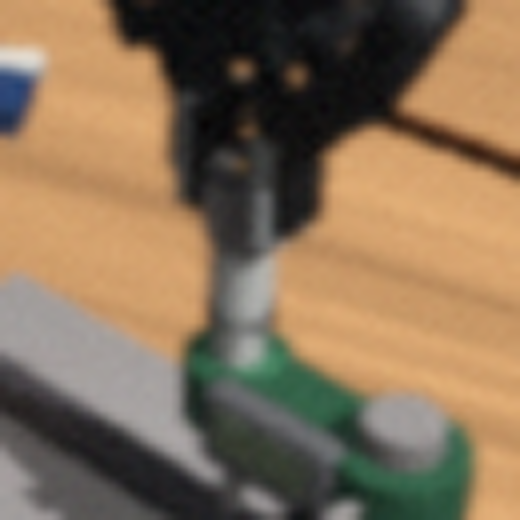

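```bash
python3 -m pendant '{"slide":[[0,-0.03,0],[0,0,0],[0,0,0],[0,0,0],[0,0,0],[0,0,0],[0,0,0],[0,0,0],[0,0,0],[0,0,0]],"rot":[[0,0,-0.5],[0,0,-0.5],[0,0,-0.5],[0,0,-0.5],[0,0,-0.5],[0,0,-0.4],[0,0,-0.3],[0,0,-0.3],[0,0,-0.3],[0,0,-0.2]],"hand":[-1,-1,-1,-1,-1,-1,-1,-1,-1,-1]}'
python3 ser.py 6 k3
```

```text
time: 25.6
tool_pos: [0.606, 0.1187, 0.2205]
ee_rot: [1.003, 2.977, 0.0]
contact_force: [2.4, -4.1, 0.7]
gripper_width: 0.0208
grasp_force: 24.5
25.6 -0.007277842672200812 [-0.9939  0.0366] -0.12099731527817935 2.4919562893578577
25.65 -0.042451530825135385 [-1.0204 -0.039 ] 0.020335851280345565 2.491577079373552
25.7 -0.018102630525325725 [-0.9879 -0.0215] 0.005965583627348314 2.4923165670689302
25.75 -0.004684042413530409 [-0.982   0.0089] 0.0010753653559507307 2.4925743405650147
25.8 -0.04114310843307406 [-0.9791  0.015 ] -0.0011560740350823246 2.4925544612479893
25.85 -0.06421734215841228 [-0.9782  0.0156] -0.0019922727802879317 2.4924321413513453
```

```bash
python3 -m pendant '{"slide":[[0.02,-0.05,0],[0,0,0],[0,0,0],[0,0,0],[0,0,0],[0,0,0],[0,0,0],[0,0,0],[0,0,0],[0,0,0]],"rot":[[0,0,-0.5],[0,0,-0.5],[0,0,-0.5],[0,0,-0.5],[0,0,-0.5],[0,0,-0.5],[0,0,-0.5],[0,0,-0.5],[0,0,-0.5],[0,0,-0.5]],"hand":[-1,-1,-1,-1,-1,-1,-1,-1,-1,-1]}'
python3 ser.py 6 k4
```

```text
time: 26.9
tool_pos: [0.6059, 0.1183, 0.2205]
ee_rot: [-1.576, -2.717, -0.0]
contact_force: [1.3, -2.7, 1.4]
gripper_width: 0.0213
grasp_force: 24.5
26.9 0.019230451989848317 [-0.6742  0.1796] -0.31128708951585427 2.0902592670889186
26.95 -0.03701491672700538 [-0.7351 -0.0426] 0.06460907574357787 2.0893873763764645
27.0 0.01571594741049845 [-0.6572 -0.0849] 0.028865268114572903 2.092188183808906
27.05 0.002010618103573423 [-0.6257 -0.011 ] 0.007875842194617604 2.093183397474278
27.1 -0.017406843634774467 [-0.587   0.0149] 0.002289601632688389 2.093497177333584
27.15 -0.008870393310916998 [-0.5519  0.0226] 0.000880814682486125 2.093570395721092
```

```bash
python3 -m pendant '{"slide":[[0.02,-0.05,0],[0,0,0],[0,0,0],[0,0,0],[0,0,0],[0,0,0],[0,0,0],[0,0,0],[0,0,0],[0,0,0]],"rot":[[0,0,-0.5],[0,0,-0.5],[0,0,-0.5],[0,0,-0.5],[0,0,-0.5],[0,0,-0.5],[0,0,-0.5],[0,0,-0.5],[0,0,-0.5],[0,0,-0.5]],"hand":[-1,-1,-1,-1,-1,-1,-1,-1,-1,-1]}'
python3 ser.py 6 k5
```

```text
time: 28.2
tool_pos: [0.6058, 0.118, 0.2205]
ee_rot: [-2.082, -2.35, 0.0]
contact_force: [-0.5, -0.9, 1.9]
gripper_width: 0.0207
grasp_force: 24.5
28.2 0.004615723318956249 [-0.1368  0.1777] -0.3081903302674528 1.6912597182544131
28.25 -0.011584102356411599 [-0.1671 -0.0399] 0.06298542868151816 1.6904571253798255
28.3 0.0017464060648753402 [-0.0473 -0.0839] 0.025926901487225828 1.6930824342602115
28.35 -0.03885375103608748 [ 0.0274 -0.0103] 0.006659192605267338 1.6939883814355905
28.4 0.005614203075925681 [0.108  0.0152] -0.00037777088333261575 1.6942221693370398
28.45 -0.02696459516650222 [0.1835 0.022 ] -0.000207871247708199 1.6942905681351845
```

```bash
python3 -m pendant '{"slide":[[0,0,0],[0,0,0],[0,0,0],[0,0,0],[0,0,0],[0,0,0],[0,0,0],[0,0,0],[0,0,0],[0,0,0]],"rot":[[0,0,-0.5],[0,0,-0.5],[0,0,-0.5],[0,0,-0.5],[0,0,-0.5],[0,0,-0.5],[0,0,-0.5],[0,0,-0.5],[0,0,-0.5],[0,0,-0.5]],"hand":[-1,-1,-1,-1,-1,-1,-1,-1,-1,-1]}'
python3 ser.py 6 k6
```

```text
time: 29.5
tool_pos: [0.6056, 0.1179, 0.2205]
ee_rot: [-2.506, -1.891, 0.002]
contact_force: [-2.8, -0.1, 1.6]
gripper_width: 0.0208
grasp_force: 24.6
29.5 0.011824019007108916 [0.2907 0.1743] -0.3057535128244056 1.2929626892718455
29.55 -0.020991590921232782 [ 0.2603 -0.0442] 0.05829033472913459 1.2919586646924253
29.6 -0.03325022917840868 [ 0.3735 -0.0826] 0.021382053288497987 1.2943193300347402
29.65 0.0036736191848601094 [ 0.4509 -0.0081] 0.0017884981854594509 1.29499963888756
29.7 -0.03123988212633167 [0.5277 0.0131] -0.0023313336474757628 1.295016191034081
29.75 0.027496319383374983 [0.5928 0.0088] -0.001177494863350699 1.294850296361919
```

```bash
python3 -m pendant '{"slide":[[-0.02,0,0],[0,0,0],[0,0,0],[0,0,0],[0,0,0],[0,0,0],[0,0,0],[0,0,0],[0,0,0],[0,0,0]],"rot":[[0,0,-0.5],[0,0,-0.5],[0,0,-0.5],[0,0,-0.5],[0,0,-0.5],[0,0,-0.5],[0,0,-0.5],[0,0,-0.5],[0,0,-0.5],[0,0,-0.5]],"hand":[-1,-1,-1,-1,-1,-1,-1,-1,-1,-1]}'
python3 ser.py 6 k7
python3 - <<'E'
import cv2,numpy as np
cv2.imwrite("pics/cmp.png",np.hstack([cv2.imread(f"pics/k{i}.png")[:300,100:360] for i in(0,4,7)]))
E
```

```text
time: 30.8
tool_pos: [0.6053, 0.118, 0.2205]
ee_rot: [-2.831, -1.356, 0.003]
contact_force: [-4.1, 1.7, 1.9]
gripper_width: 0.0206
grasp_force: 24.7
30.8 0.02930259970641646 [0.6767 0.1705] -0.3045579695787838 0.8934640730868229
30.85 -0.03209914525540037 [ 0.6336 -0.047 ] 0.05741025485596619 0.8923405364873429
30.9 -0.04026800006999137 [ 0.6874 -0.0777] 0.01849486475150707 0.8946238925291914
30.95 -0.019702745736279906 [ 0.6974 -0.0014] 0.0007343628977301763 0.8951696221715864
31.0 -0.027206392053869453 [0.7047 0.0171] 0.001775622362280641 0.8951998711949383
31.05 -0.006453705763746197 [0.7082 0.0204] -0.00113945749076299 0.8952859927275024
```

View pics/cmp.png

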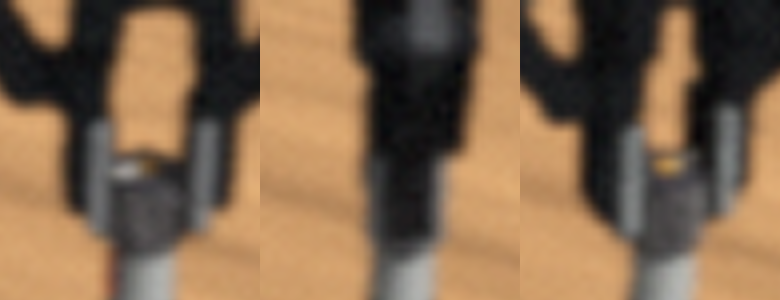

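The knob turns with the grip: its white mark went from the front left at (125,170) to the back at (685,155), and the gold dot stays at the centre. The torque reading shows no jump yet, so I'll continue.

```bash
python3 -m pendant '{"slide":[[-0.02,0.02,0],[0,0,0],[0,0,0],[0,0,0],[0,0,0],[0,0,0],[0,0,0],[0,0,0],[0,0,0],[0,0,0]],"rot":[[0,0,-0.5],[0,0,-0.5],[0,0,-0.5],[0,0,-0.5],[0,0,-0.5],[0,0,-0.5],[0,0,-0.5],[0,0,-0.5],[0,0,-0.5],[0,0,-0.5]],"hand":[-1,-1,-1,-1,-1,-1,-1,-1,-1,-1]}'
python3 ser.py 6 k8
```

```text
time: 32.1
tool_pos: [0.6051, 0.1182, 0.2205]
ee_rot: [-3.045, -0.768, 0.003]
contact_force: [-3.6, 3.5, 1.9]
gripper_width: 0.0208
grasp_force: 24.7
32.1 0.020903720259426835 [0.6315 0.17  ] -0.3029015148381407 0.4939696587522556
32.15 -0.017928101310789025 [ 0.5881 -0.0486] 0.05637256392588949 0.4929445145605884
32.2 -0.011165480032756416 [ 0.63   -0.0743] 0.018643506406348924 0.49509410274908106
32.25 -0.05942257428840103 [ 0.6441 -0.0001] 0.0016709803043458416 0.4956087533385981
32.3 0.00092350371739967 [0.6503 0.0178] 0.00015036164836623527 0.4957225766063882
32.35 -0.045764005737759246 [0.6535 0.0211] -0.0010356390834691679 0.49575529409624663
```

```bash
python3 -m pendant '{"slide":[[-0.02,0.02,0],[0,0,0],[0,0,0],[0,0,0],[0,0,0],[0,0,0],[0,0,0],[0,0,0],[0,0,0],[0,0,0]],"rot":[[0,0,-0.5],[0,0,-0.5],[0,0,-0.5],[0,0,-0.5],[0,0,-0.5],[0,0,-0.5],[0,0,-0.5],[0,0,-0.5],[0,0,-0.5],[0,0,-0.5]],"hand":[-1,-1,-1,-1,-1,-1,-1,-1,-1,-1]}'
python3 ser.py 6 k9
python3 - <<'E'
import cv2,numpy as np
from cell import telemetry
print(telemetry.state()["joint_pos"])
cv2.imwrite("pics/cmp2.png",np.hstack([cv2.imread(f"pics/k{i}.png")[:300,100:360] for i in(8,9)]))
# redness of the thimble column pixels
for i in range(10):
    im=cv2.imread(f"pics/k{i}.png").astype(int)[230:320,190:300]; r=im[...,2]-(im[...,0]+im[...,1])/2; g=(im[...,2]-im[...,1])
    print(i,[int(x) for x in g.mean(0)[::8]])
E
```

```text
time: 33.4
tool_pos: [0.6049, 0.1186, 0.2205]
ee_rot: [-3.137, -0.148, 0.003]
contact_force: [-3.9, 2.8, 1.3]
gripper_width: 0.0206
grasp_force: 24.6
33.4 0.021958239629064673 [0.5918 0.1702] -0.3022179563899157 0.09446692029238866
33.45 -0.04552694194305155 [ 0.5513 -0.0503] 0.05337949150568626 0.09343398230304747
33.5 -0.04731389568666018 [ 0.602  -0.0722] 0.017544202161629344 0.09548172068819472
33.55 -0.06130700123460085 [0.6154 0.0012] 0.0042126113216106355 0.0960114639963339
33.6 -0.0279171103589294 [0.6213 0.019 ] 0.0011115128812559465 0.09612647176356744
33.65 -0.048026134057281684 [0.6241 0.0222] 0.0015449096879204909 0.0961913412807037
[-0.46939385  0.57591225  0.28953233  1.93278705 -0.25532219  0.66960588
 -1.49705241]
0 [48, 46, 39, 22, 5, 0, 0, 0, 0, 1, 13, 32, 45, 47]
1 [49, 48, 37, 16, 1, 0, 0, 0, 0, 1, 12, 30, 41, 43]
2 [50, 47, 36, 15, 1, 0, 0, 0, 0, 1, 11, 30, 41, 44]
3 [49, 47, 37, 17, 2, 0, 0, -1, 0, 1, 13, 31, 41, 44]
4 [49, 46, 35, 14, 0, 0, 0, 0, 0, 1, 12, 32, 44, 48]
5 [47, 43, 31, 13, 1, 0, 0, 0, 0, 0, 12, 33, 46, 48]
6 [47, 44, 33, 13, 0, 0, 0, 0, 0, 2, 14, 34, 46, 49]
7 [48, 44, 33, 14, 1, 0, 0, 0, 0, 2, 15, 34, 46, 49]
8 [48, 46, 36, 15, 1, 0, 0, 0, 0, 2, 16, 37, 48, 48]
9 [50, 47, 35, 14, 1, 0, 0, 0, 0, 3, 19, 38, 44, 45]
```

View pics/cmp2.png

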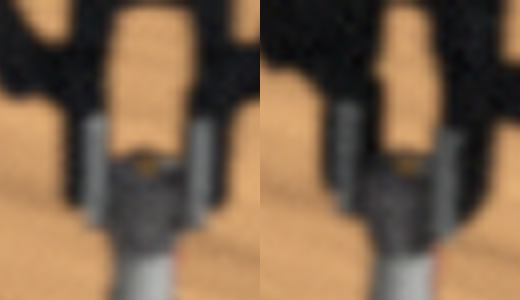

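Red is showing on the thimble's right edge at (180,260) and (437,255), so the thimble is still turning with the knob and nothing has slipped yet.

```bash
python3 -m pendant '{"slide":[[-0.02,0.02,0],[0,0,0],[0,0,0],[0,0,0],[0,0,0],[0,0,0],[0,0,0],[0,0,0],[0,0,0],[0,0,0]],"rot":[[0,0,-0.5],[0,0,-0.5],[0,0,-0.5],[0,0,-0.5],[0,0,-0.5],[0,0,-0.5],[0,0,-0.5],[0,0,-0.5],[0,0,-0.5],[0,0,-0.5]],"hand":[-1,-1,-1,-1,-1,-1,-1,-1,-1,-1]}'
python3 ser.py 6 k10
cat > red.py <<'E'
import cv2,numpy as np,sys
for i in sys.argv[1:]:
    im=cv2.imread(f"pics/k{i}.png").astype(int)[240:310,190:300]; g=(im[...,2]-im[...,1])-1.3*(im[...,1]-im[...,0])
    print(i,[int(x) for x in g.mean(0)[::5]])
E
python3 red.py 0 4 8 9 10
```

```text
time: 34.7
tool_pos: [0.6048, 0.119, 0.2205]
ee_rot: [-3.104, 0.477, 0.002]
contact_force: [-3.2, 3.3, 1.0]
gripper_width: 0.0207
grasp_force: 24.6
34.7 0.028885193899082354 [0.5745 0.167 ] -0.3001720628952507 -0.3050443068948373
34.75 -0.026454881477666257 [ 0.5203 -0.0555] 0.05574797775902952 -0.30611577568108655
34.8 -0.005619339030553868 [ 0.6006 -0.0807] 0.01623796676776882 -0.3041519370117791
34.85 -0.05912589308179943 [0.66   0.0029] 0.0001322287609527205 -0.3037973043707895
34.9 -0.025691769953133506 [0.6719 0.0147] 0.00010338470324077126 -0.30396272930302237
34.95 -0.0016361193624559178 [0.6696 0.01  ] -0.00023639751603513103 -0.3039658891477715
0 [-16, -14, -9, 0, 8, 12, 8, 1, -3, -3, -3, -2, -2, -2, -3, -3, -3, -5, -8, -12, -13, -14]
4 [-16, -15, -13, -8, -5, -2, -2, -2, -2, -2, -2, -3, -2, -3, -3, -3, -3, -5, -9, -13, -15, -15]
8 [-17, -16, -12, -7, -4, -1, -2, -1, -1, -2, -3, -3, -3, -3, -3, 0, 4, 4, -1, -7, -11, -14]
9 [-15, -15, -13, -9, -5, -2, -1, -2, -2, -2, -3, -4, -3, -3, -2, 2, 7, 8, 1, -8, -11, -14]
10 [-15, -14, -13, -10, -4, -1, -1, -2, -3, -3, -3, -3, -4, -3, 1, 9, 13, 9, -1, -11, -15, -15]
```

```bash
python3 -m pendant '{"slide":[[0,0,0],[0,0,0],[0,0,0],[0,0,0],[0,0,0],[0,0,0],[0,0,0],[0,0,0],[0,0,0],[0,0,0]],"rot":[[0,0,-0.5],[0,0,-0.5],[0,0,-0.5],[0,0,-0.5],[0,0,-0.5],[0,0,-0.5],[0,0,-0.5],[0,0,-0.5],[0,0,-0.5],[0,0,-0.5]],"hand":[-1,-1,-1,-1,-1,-1,-1,-1,-1,-1]}'
python3 ser.py 6 k11
python3 red.py 10 11
```

```text
time: 36.0
tool_pos: [0.605, 0.1192, 0.2205]
ee_rot: [-2.948, 1.084, 0.002]
contact_force: [-3.3, 3.1, -0.1]
gripper_width: 0.0208
grasp_force: 24.6
36.0 0.06793902639648729 [0.7053 0.1484] -0.303297176404518 -0.704970879278656
36.05 -0.013245160468735128 [ 0.6079 -0.0813] 0.05002363315885193 -0.7060103920830968
36.1 -0.033670728410145574 [ 0.6631 -0.0842] 0.016146307131695528 -0.7041595602492167
36.15 -0.00878632443229544 [ 0.6725 -0.0182] 0.0031831984283160527 -0.7036093638183236
36.2 -0.012207075874504227 [ 0.6776 -0.0025] 0.00011689629916785679 -0.7035498596760701
36.25 -0.024411782812205303 [0.6805 0.0003] -7.999552015546408e-05 -0.7035618223553596
10 [-15, -14, -13, -10, -4, -1, -1, -2, -3, -3, -3, -3, -4, -3, 1, 9, 13, 9, -1, -11, -15, -15]
11 [-16, -14, -12, -9, -5, -2, -2, -1, -2, -3, -2, -1, 0, 6, 17, 28, 26, 11, -2, -11, -12, -13]
```

The torque step showed up: 0.167 → 0.148, and 0.068 at the wrist. The spindle should meet the bar within 0.5 rad, so I'll go 0.4 rad further and check the red line.

```bash
python3 -m pendant '{"slide":[[0,0,0],[0,0,0],[0,0,0],[0,0,0],[0,0,0],[0,0,0],[0,0,0],[0,0,0],[0,0,0],[0,0,0]],"rot":[[0,0,-0.5],[0,0,-0.5],[0,0,-0.5],[0,0,-0.5],[0,0,-0.5],[0,0,-0.5],[0,0,-0.5],[0,0,-0.5],[0,0,-0.5],[0,0,-0.5]],"hand":[-1,-1,-1,-1,-1,-1,-1,-1,-1,-1]}'
python3 ser.py 6 k12
python3 red.py 10 11 12
```

```text
time: 37.3
tool_pos: [0.6052, 0.1194, 0.2205]
ee_rot: [-2.674, 1.648, 0.002]
contact_force: [-2.2, 5.1, -0.1]
gripper_width: 0.021
grasp_force: 24.6
37.3 0.03774604291783973 [0.7241 0.151 ] -0.3018917222622178 -1.1046813703954192
37.35 0.03781947674498258 [ 0.6157 -0.0821] 0.04995100452846335 -1.105773609238834
37.4 -0.06227070750868304 [ 0.6892 -0.0833] 0.015730846113450058 -1.1038477108808578
37.45 0.019647641727461286 [ 0.6932 -0.0169] 0.004893228512821313 -1.103392343740138
37.5 -0.02529738510502226 [ 0.6991 -0.0012] 0.0006563010803982254 -1.10329859191803
37.55 -0.04611241756925396 [0.7015 0.0016] -0.00041592010151538547 -1.1032741688183645
10 [-15, -14, -13, -10, -4, -1, -1, -2, -3, -3, -3, -3, -4, -3, 1, 9, 13, 9, -1, -11, -15, -15]
11 [-16, -14, -12, -9, -5, -2, -2, -1, -2, -3, -2, -1, 0, 6, 17, 28, 26, 11, -2, -11, -12, -13]
12 [-16, -15, -13, -8, -4, -1, -1, -1, -1, -1, -2, -2, -1, 5, 15, 25, 23, 11, -1, -10, -13, -14]
```

The red line hasn't moved between the last two pictures (columns 15–16), so the ratchet is slipping. I'll stop turning and let go.

```bash
python3 -m pendant '{"slide":[[0,0,0],[0,0,0],[0,0,0],[0,0,0],[0,0,0],[0,0,0],[0,0,0.1],[0,0,0.5],[0,0,0.9],[0,0,0.9]],"rot":[[0,0,0],[0,0,0],[0,0,0],[0,0,0],[0,0,0],[0,0,0],[0,0,0],[0,0,0],[0,0,0],[0,0,0]],"hand":[-0.4,-0.3,-0.2,-0.1,0,0.05,0.05,0.05,0.05,0.05]}'
python3 -m pendant '{"slide":[[0,0,0.9],[0,0,0.9],[0,0,0.9],[-0.2,-0.7,0.9],[-0.2,-0.7,0.9],[-0.2,-0.7,0.5],[-0.2,-0.7,0],[-0.2,-0.7,0],[0,0,0],[0,0,0]],"rot":[[0,0,0],[0,0,0],[0,0,0],[0,0,0],[0,0,0],[0,0,0],[0,0,0],[0,0,0],[0,0,0],[0,0,0]],"hand":[0.05,0.05,0.05,0.05,0.05,0.05,0.05,0.05,0.05,0.05]}'
python3 look.py 6 .034 .045
python3 - <<'E'
import cv2,numpy as np
a=np.load("scene6.npz")["px"][:,:,::-1][170:235,255:320]; t=np.load("top6.npz")["px"][:,:,::-1][150:190,195:235]
cv2.imwrite("pics/f.png",np.hstack([cv2.resize(a,(400,400),interpolation=2),cv2.resize(t,(400,400),interpolation=2)])); cv2.imwrite("pics/k13.png",cv2.resize(a,None,fx=8,fy=8,interpolation=2))
E
python3 red.py 11 12 13
```

```text
time: 38.6
tool_pos: [0.6051, 0.118, 0.2697]
ee_rot: [2.673, -1.651, 0.0]
contact_force: [0.1, -0.3, 0.0]
gripper_width: 0.0451
grasp_force: 0.0
time: 39.6
tool_pos: [0.5847, 0.0478, 0.3679]
ee_rot: [2.672, -1.652, -0.002]
contact_force: [-0.3, 0.1, 0.3]
gripper_width: 0.0448
grasp_force: 0.0
tcp stand [-0.0449  0.    ] [0.5847 0.0478 0.3679] yaw -63.45964731110185 R2 [-0.001   0.0012 -1.    ] j7 [-0.7216  0.4379  0.7859  1.8851 -0.3721  0.9719 -2.4465] [-0.2968  0.091   0.2772] [ 0.0145 -0.0005 -0.0315]
top 190
  x -0.151 n3 y 0.0011 [-0.0025 0.0059] z 0.0375
  x -0.140 n42 y 0.0007 [-0.0073 0.0085] z 0.0380
  x -0.121 n42 y 0.0007 [-0.0077 0.0088] z 0.0387
  x -0.100 n42 y 0.0006 [-0.0078 0.0080] z 0.0384
  x -0.080 n39 y 0.0008 [-0.0072 0.0083] z 0.0387
  x -0.062 n13 y 0.0054 [-0.0004 0.0082] z 0.0394
  x -0.046 n9 y 0.0028 [-0.0025 0.0068] z 0.0368
  xmin,max -0.1511545351936688 -0.04257932677815931
scene 275
  x -0.139 n25 y -0.0018 [-0.0082 0.0061] z 0.0390
  x -0.119 n28 y -0.0028 [-0.0088 0.0063] z 0.0384
  x -0.101 n31 y -0.0026 [-0.0087 0.0062] z 0.0385
  x -0.079 n36 y -0.0028 [-0.0098 0.0069] z 0.0385
  x -0.059 n27 y -0.0028 [-0.0087 0.0060] z 0.0381
  x -0.040 n32 y -0.0025 [-0.0086 0.0056] z 0.0386
  x -0.021 n36 y -0.0030 [-0.0092 0.0074] z 0.0387
  x -0.000 n37 y -0.0024 [-0.0103 0.0056] z 0.0387
  x 0.015 n22 y -0.0019 [-0.0087 0.0065] z 0.0383
  xmin,max -0.15023593697939053 0.019685361451741448
11 [-16, -14, -12, -9, -5, -2, -2, -1, -2, -3, -2, -1, 0, 6, 17, 28, 26, 11, -2, -11, -12, -13]
12 [-16, -15, -13, -8, -4, -1, -1, -1, -1, -1, -2, -2, -1, 5, 15, 25, 23, 11, -1, -10, -13, -14]
13 [-15, -14, -13, -9, -4, -1, -1, -1, -2, -2, -3, -3, -3, 3, 12, 23, 23, 12, 0, -10, -12, -14]
```

View pics/f.png

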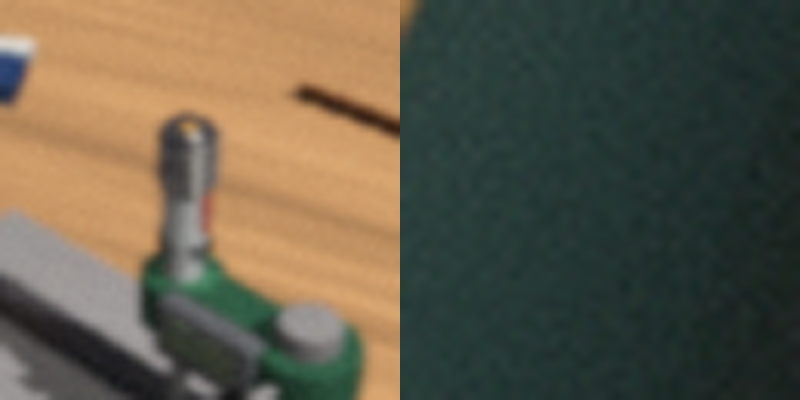

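The crop shows the knob's white line at about (200,150) and the thimble's red line at about (207,212). That is a slip of roughly 30°: the ratchet has slipped, by less than an eighth of a turn. The bar is still seated and straight, and the gripper is clear.

```bash
python3 -c "
from cell import env
print(env.finish_job())"
```

```text
the job is handed in; nothing more can be done
None
```

The job is handed in: the bar is seated against the stop and clamped. The ratchet slipped about 30° by the last picture, a rough reading against the 45° limit. The gripper is clear, and the other things were left alone.

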